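# Close the turnbuckle clamp on the loaded column

### The job

Of the two column holders on the bench, one has a column lying in its cradle. Swing the turnbuckle of that holder over by its T-grip, all the way to its stop, so that both white heads draw in onto the ends of the column, and let go. Leave the column lying in its cradle and do not move the turnbuckle of the empty holder.

Things in the scene. Friction and masses are not known exactly. Their poses are not given: they have to be found in the camera images.
- holder: Fixed holder with the column in it: aluminium plate 160 (x) x 250 (y) x 12 mm. Origin: centre of its underside, on the bench; z up; y along the column; x from turnbuckle to column, away from the robot (within 23 deg). Turnbuckle axis along y at x -30, z 55 mm: an open steel frame 100 mm long. At each end a white head 125 x 16 mm, top 76 mm high, slides along y. The other holder is alike but empty.
- turnbuckle (a joint): Turn (rad) of its body about +y. A 10 mm lever at y = 0 ends in a black T-grip, a barrel along y, 40 long, 22 mm across, its centre 100 mm from the axis. At 0 the lever leans 50 deg (0.873 rad) from upright to -x; it swings over to the stop at 1.65, leaning 44.5 deg to +x, over the column. Starts at 0 to 0.4. Heads close 10 mm per rad each. Stiff (2 to 4 N at the grip); stays where left.
- column (a point): Centre of the column lying loose in the holder's white V cradle, along the holder's y: amber glass tube 34 mm thick with 40 mm steel collars, 120 mm long, 0.25 kg; its axis is at x 45, z 50 mm in the holder's frame. Starts up to 8 mm off the middle; the closing heads centre it. A shorter column lying on the bench is a bystander.
- spare_grip (a point): Centre of the T-grip on the turnbuckle of the other, empty holder (same shape and sizes); it is not to be moved.
Things that resemble listed ones, but are neither listed nor needed, are in the scene too. What is shaped like the part that bears column but pink or yellow is not meant.

How it is judged:
By the outcome, as a careful person would: the job done as asked, in the order asked, and still so for the second after the job is handed in, with the robot touching nothing.
It also fails if it takes over 32 s, if anything falls off the work surface, if the arm or the gripper's body presses on something with over 40 N, if the wrist force passes 120 N, or if a joint passes its speed limit or range.

### The arm

A 7-joint arm with a two-finger parallel gripper is mounted at the origin on the work surface. World frame = base frame: x ahead of the robot, y to its left, z up, the work surface at z = 0. Lengths are in m, angles in degrees, forces in N, time in s.
With the tool pointing down it reaches from about 0.4 to 0.875 m from the base axis. Payload 6.5 kg.
Tool frame: the origin (TCP) lies midway between the tips of the shut fingers; the grasp point (between the pads) lies 19 mm behind it (bot.grip_depth is the distance from the TCP to the grasp point, in m); y points along the fingers, z is the direction in which the jaws open and shut, and the axes are right-handed (so a half turn about y gives the same grasp; the last joint's range is limited). The gripper opens to 88 mm and grips with 3 to 60 N. Pads are 18 mm wide; open, the fingers measure 123 mm over their backs; the gripper's body (75 mm by 187 mm) begins 45 mm behind the grasp point.
Start: joints at [-80.455, 30.733, -0.252, 88.115, 0.149, 61.152, -4.079], TCP at [0.15, 0.632, 0.239] pointing down, gripper open.
Joint ranges: [-154.64, 154.64], [-21.42, 123.67], [-72.66, 72.17], [13.99, 137.28], [-74.86, 254.86], [10.95, 109.41], [-158.01, 158.01]. Speed limits (degrees/s): [136.94, 136.94, 180, 180, 180, 180, 180].

### API

Orientations are given as [roll, pitch, yaw] about the fixed x, y, z axes, in that order (R = Rz(yaw) Ry(pitch) Rx(roll)).
In Python, from cell import bot gives the robot as it stands. The module is installed in compiled form; this text tells all that it offers.
- The arm moves only by the shell command python3 -m inch 'ROWS' [OPENING] [FORCE]. ROWS is text: rows parted by semicolons, each of 4 numbers parted by spaces: the shift along the world's x, y, z in m, then the turn about the world's z in degrees. A call has 1 to 20 rows; each row shifts and turns the commanded pose from where the row before left it; what a row does not reach is not made up. A row lasts 1/10 s, in which the tool goes at most 50 mm and 8.59 degrees, less where a joint would pass 70% of its speed; a pose out of reach is approached as far as the arm can. A call with a gripper value outside its range is refused whole. OPENING is the opening in per cent of the stroke, from 0 (shut) to 100 (fully open), set as the call begins (- or left out, the last holds). The fingers move at their own pace and stop on an object; FORCE is the grip in N (left out, the last holds). Time passes only in rows, so rows that do not move let the fingers close. It gives the time, the measured TCP pose, the force and the opening at its end, in the units of the state.
- bot.get_state(): the state, without advancing time (a new reading comes with each control period).
- bot.read_camera(name): name is "scene" or "top"; returns the picture (480x640x3 uint8, blue, green, red); there is no depth.
- bot.camera_model(name): a dict with "fx", "fy", "cx", "cy" (pixels), "cam_to_world" (4x4, takes a point from camera to world coordinates). Camera axes: x right, y up, looking along -z (the intrinsics and any distortion apply to the point x, -y, -z); pixel columns grow to the right and rows downward; lengths in m; the calibration is good to about 2 mm. A picture is of the moment at which its call begins. camera_model takes no time and is no camera call.
- bot.hand_in(): hands the job in, once; it reports no verdict.
The state is a dict: "clock": time; "joint_positions": joint angles; "qd": joint speeds; "joint_torque": joint torques, N m; "ee_pos": TCP position; "ee_rot": TCP orientation; "force": force on the tool from outside, world axes, zero at the start; "wrist_torque": the same for the moment, N m; "finger_gap": opening from 0.0 (shut) to 1.0 (fully open).
Only numpy, scipy, OpenCV 4.12 (cv2) and the standard library are available. Lean on these libraries where they do the work, as an engineer would, in place of code of your own. Each camera call takes 0.05 s, during which the arm holds its last target.

## Working session

There is one attempt and no reset: what is moved stays moved. The work goes in short steps, Python scripts to look and compute and a shell command to move; the robot and the scene stay as the last step left them, time stands still between calls to the robot, and variables do not carry over. Pictures are saved under pics/ and viewed, and the job is handed in when it is done.

```bash
mkdir -p pics
python3 - <<'E'
from cell import bot
import cv2,numpy as np
for n in("scene","top"):
    cv2.imwrite(f"pics/{n}0.png",bot.read_camera(n)); m=bot.camera_model(n); print(n,{k:np.round(v,4).tolist() if not isinstance(v,str) else v for k,v in m.items()})
s=bot.get_state(); print(s); print(bot.grip_depth)
E
```

```text
scene {'fx': 600.7425, 'fy': 600.7425, 'cx': 329.0464, 'cy': 245.5403, 'cam_to_world': [[0.0242, -0.7805, 0.6247, 1.4291], [0.9997, 0.0211, -0.0124, -0.0977], [-0.0035, 0.6248, 0.7808, 1.294], [0.0, 0.0, 0.0, 1.0]]}
top {'fx': 591.9333, 'fy': 591.9333, 'cx': 315.2837, 'cy': 243.5221, 'cam_to_world': [[-0.0151, 0.978, -0.2081, 0.1324], [-0.9999, -0.0143, 0.0055, -0.0838], [0.0025, 0.2081, 0.9781, 1.7097], [0.0, 0.0, 0.0, 1.0]]}
{'clock': 0.1, 'joint_positions': array([-80.45408622,  30.77379952,  -0.2545026 ,  88.16362685,
         0.14885802,  61.15333367,  -4.07866259]), 'qd': array([-0.02298638, -0.01062527,  0.13148972, -0.17827201, -0.04128057,
       -0.07474228, -0.03441447]), 'joint_torque': array([ 2.09516824e-03, -5.72078097e+01,  9.93398912e-01, -2.52231842e+01,
       -5.62362873e-02,  1.34109150e-02,  7.53096742e-05]), 'ee_pos': array([0.1498442 , 0.63192365, 0.23792899]), 'ee_rot': array([-9.00901966e+01, -6.48908849e-03, -1.33338789e+01]), 'force': array([-0.29840154, -0.07805988, -0.12210606]), 'wrist_torque': array([ 0.00715724,  0.03643912, -0.00198861]), 'finger_gap': 0.9989192264137479}
0.0187
```

```bash
ls -la
```

```text
total 12
drwxr-xr-x  3 agent agent 4096 Dec  6 13:26 .
drwxr-xr-x 23 root  root  4096 Dec  6 13:26 ..
drwxr-xr-x  2 agent agent 4096 Dec  6 13:26 pics
```

View pics/scene0.png

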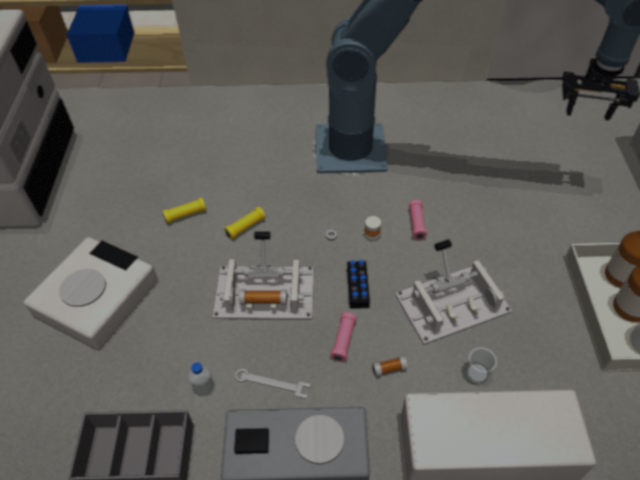

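View pics/top0.png

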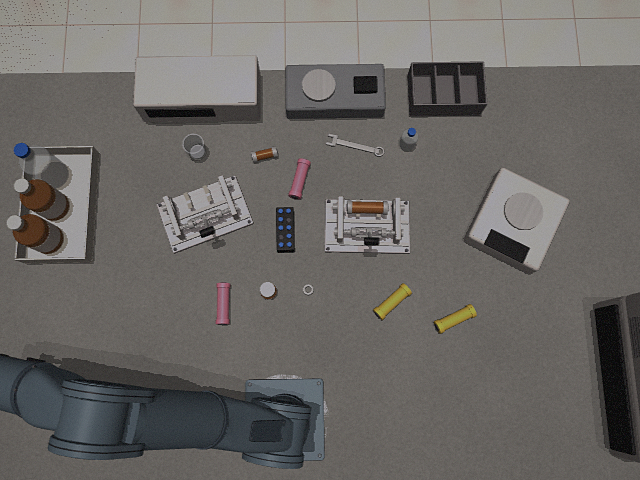

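The scene shows two holders:
- **Scene (264,292) / top (368,225):** has an amber column in its cradle, so this is the one meant.
- **Scene (453,300) / top (205,213):** its cradle is empty, so it is the spare.

The other column-like parts are bystanders: pink and yellow ones, plus a short amber one at scene (390,366). I'll confirm this in an enlarged crop.

```bash
cat > h.py <<'E'
import numpy as np
from cell import bot
def ray(n,u,v):
    m=bot.camera_model(n);T=np.array(m["cam_to_world"])
    d=np.array([(u-m["cx"])/m["fx"],-(v-m["cy"])/m["fy"],-1.0]);d=T[:3,:3]@d
    return T[:3,3],d/np.linalg.norm(d)
def plane(n,u,v,z):
    o,d=ray(n,u,v);return o+d*(z-o[2])/d[2]
def tri(p,q):
    a,d=ray("scene",*p);b,e=ray("top",*q)
    s=np.linalg.lstsq(np.c_[d,-e],b-a,rcond=None)[0]
    P,Q=a+s[0]*d,b+s[1]*e
    return (P+Q)/2,np.linalg.norm(P-Q)
def proj(n,X):
    m=bot.camera_model(n);T=np.array(m["cam_to_world"]);c=T[:3,:3].T@(np.array(X)-T[:3,3])
    return m["cx"]+m["fx"]*c[0]/-c[2], m["cy"]-m["fy"]*c[1]/-c[2]
E
python3 - <<'E'
import cv2,numpy as np
a=cv2.imread("pics/scene0.png");b=cv2.imread("pics/top0.png")
A=a[225:325,205:325];B=b[190:260,315:420]
cv2.imwrite("pics/crop0.png",np.hstack([cv2.resize(A,(400,333),interpolation=cv2.INTER_CUBIC),cv2.resize(B,(400,333),interpolation=cv2.INTER_CUBIC)]))
for n,im,(x0,y0,x1,y1) in(("scene",a,(245,228,280,245)),("top",b,(355,230,388,252))):
    c=im[y0:y1,x0:x1].max(axis=2);m=(c<45).astype(np.uint8)
    k,l,s,ce=cv2.connectedComponentsWithStats(m);print(n,[(s[i].tolist(),(ce[i]+[x0,y0]).round(1).tolist()) for i in range(1,k) if s[i,4]>8])
E
```

```text
scene [([10, 4, 15, 7, 101], [261.9, 235.0])]
top [([9, 7, 15, 9, 97], [371.0, 240.9])]
```

View pics/crop0.png

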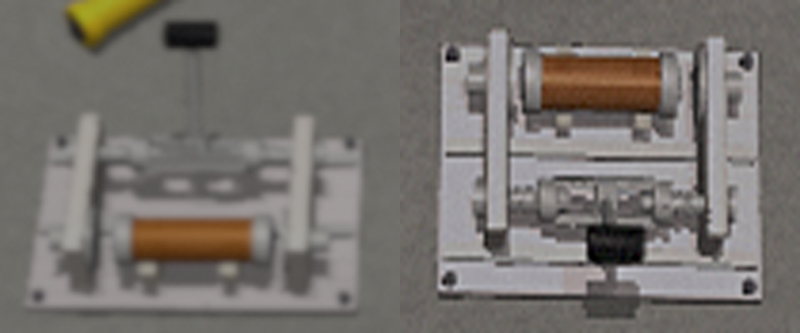

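The crop confirms it: amber column with steel collars in the white V cradle (scene ~(264,297)), black T-grip at scene (262,235) / top (371,241). Next I'll measure the grip and the holder frame.

Run:
```python
from h import *
P,e=tri((261.9,235.0),(371,240.9));print("grip",P.round(4),e)
cs=[plane("top",u,v,0.012) for u,v in((325.8,199.2),(409,200.5),(325,252),(409.5,252.9))]
for c in cs:print(c.round(4))
c=np.mean(cs,0);print("center",c)
yd=(cs[0]-cs[1]+cs[2]-cs[3]);yaw=np.degrees(np.arctan2(-yd[0],yd[1]));xd=(cs[0]-cs[2]+cs[1]-cs[3]);yaw2=np.degrees(np.arctan2(xd[1],xd[0]));print("yaw",yaw,yaw2,np.linalg.norm(yd)/2,np.linalg.norm(xd)/2)
t=np.radians(yaw);R=np.array([[np.cos(t),-np.sin(t)],[np.sin(t),np.cos(t)]])
l=R.T@(P[:2]-c[:2]);print("grip in holder",l,P[2]); 
print("lean",np.degrees(np.arctan2(-30e-3-l[0],P[2]-.055)),np.hypot(l[0]+.03,P[2]-.055))
```

```text
grip [ 0.4707 -0.2447  0.1435] 0.0019575645992998035
[ 0.6281 -0.1268  0.012 ]
[ 0.6205 -0.3746  0.012 ]
[ 0.4678 -0.1215  0.012 ]
[ 0.4615 -0.3685  0.012 ]
center [ 0.54449302 -0.24784859  0.012     ]
yaw -1.607321769317361 -2.069468065183919 0.24748926749643785 0.15976529126519834
grip in holder [-0.07386394  0.00109376] 0.14352222253808622
lean 26.35902800596877 0.09879387197813612
```

The grip is at (0.471, -0.245, 0.1435), the holder yaw is about -1.8°, and the lever leans about 26° to -x (turn ≈ 0.41). My plan is to point the tool down with the jaws along holder y. I'll close on the barrel's end faces so it can pivot between the pads, then follow the arc. First I'll go round the base to it.

```bash
python3 -m inch '0.035 -0.028 0.003 0;0.035 -0.028 0.003 0;0.035 -0.028 0.003 0;0.035 -0.028 0.003 0;0.035 -0.028 0.003 0;0.035 -0.028 0.003 0;0.035 -0.028 0.003 0;0.035 -0.028 0.003 0;0.006 -0.041 0 1.15;0.006 -0.041 0 1.15;0.006 -0.041 0 1.15;0.006 -0.041 0 1.15;0.006 -0.041 0 1.15;0.006 -0.041 0 1.15;0.006 -0.041 0 1.15;0.006 -0.041 0 1.15;0.006 -0.041 0 1.15;0.006 -0.041 0 1.15' 100
```

```text
clock: 1.9
ee_pos: [0.4897, -0.0032, 0.2626]
ee_rot: [-90.0, 0.0, -1.8]
force: [0.2, 0.2, 0.0]
finger_gap: 1.004
```

```bash
python3 -m inch '-0.003 -0.04 0 0;-0.003 -0.04 0 0;-0.003 -0.04 0 0;-0.003 -0.04 0 0;-0.003 -0.04 0 0;-0.003 -0.041 0 0;-0.001 -0.001 -0.03 0;0 0 -0.03 0;0 0 0 0;0 0 0 0'
python3 - <<'E'
from h import *
import cv2
s=bot.get_state();print(s["ee_pos"],s["ee_rot"])
o=[]
for n in("scene","top"):
    im=bot.read_camera(n);cv2.imwrite(f"pics/{n}1.png",im)
    u,v=map(int,proj(n,s["ee_pos"]));print(n,proj(n,s["ee_pos"]))
    o.append(cv2.resize(im[max(v-50,0):v+50,u-60:u+60],(400,333),interpolation=cv2.INTER_CUBIC))
cv2.imwrite("pics/crop1.png",np.hstack(o))
E
```

```text
clock: 2.9
ee_pos: [0.4708, -0.2434, 0.2029]
ee_rot: [-90.0, 0.1, -1.8]
force: [-0.6, 0.2, 0.4]
finger_gap: 1.001
[ 0.47075923 -0.2433732   0.20288115] [-8.99849164e+01  6.39929632e-02 -1.82864355e+00]
scene (np.float64(260.61631228160206), np.float64(219.30726363376874))
top (np.float64(373.02286187602533), np.float64(236.02634151576996))
```

View pics/crop1.png

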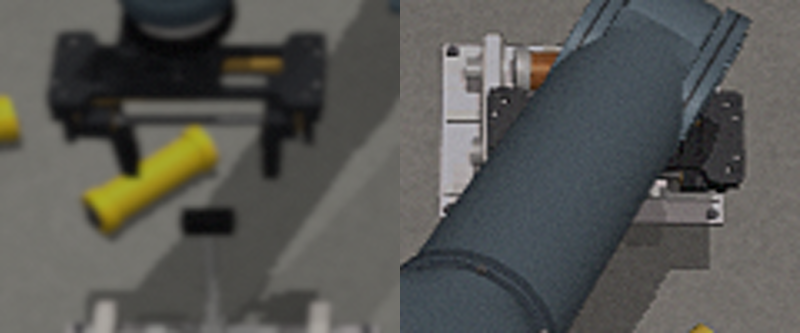

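The scene crop shows the open fingers straddling the grip: tips at crop x 133 and 270, barrel at about 209, clear on both sides. Now I'll go down and close.

```bash
python3 -m inch '0 -0.001 -0.02 0;0 0 -0.02 0;0 0 -0.02 0;0 0 -0.018 0;0 0 0 0;0 0 0 0'
python3 - <<'E'
from h import *
import cv2
s=bot.get_state()
im=bot.read_camera("scene");cv2.imwrite("pics/scene2.png",im)
g=s["ee_pos"]+[0,0,bot.grip_depth];print(s["ee_pos"],proj("scene",g))
u,v=map(int,proj("scene",g))
cv2.imwrite("pics/crop2.png",cv2.resize(im[v-50:v+50,u-60:u+60],(720,600),interpolation=cv2.INTER_CUBIC))
E
```

```text
clock: 3.6
ee_pos: [0.4718, -0.2448, 0.1259]
ee_rot: [-90.0, -0.1, -1.8]
force: [0.8, 1.0, 0.1]
finger_gap: 1.002
[ 0.47175831 -0.24475325  0.12593514] (np.float64(262.2076252309391), np.float64(235.05690247596692))
```

View pics/crop2.png

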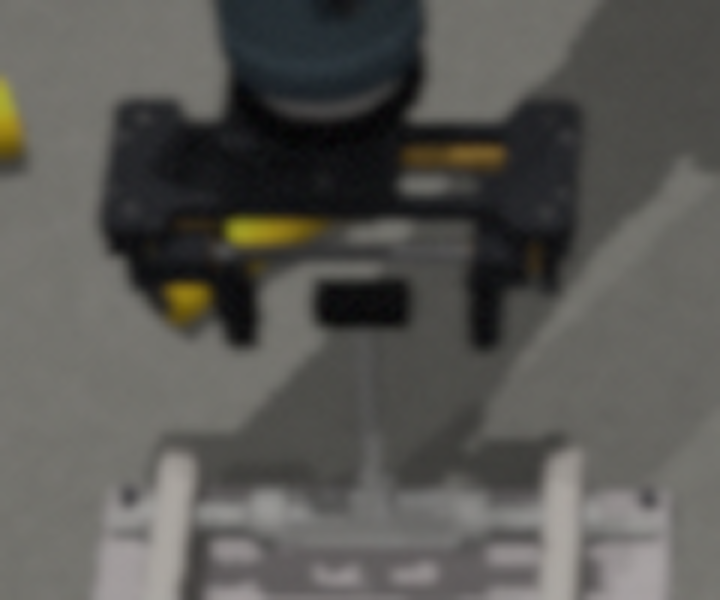

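The barrel (crop x 315–408, centre 362) sits midway between the fingers' inner edges at 257 and 473. Closing now.

```bash
python3 -m inch '0 0 0 0;0 0 0 0;0 0 0 0;0 0 0 0;0 0 0 0;0 0 0 0;0 0 0 0;0 0 0 0' 0 18
```

```text
clock: 4.45
ee_pos: [0.4709, -0.2447, 0.1247]
ee_rot: [-90.0, -0.0, -1.8]
force: [0.4, 0.3, 0.2]
finger_gap: 0.452
```

Run:
```python
import numpy as np
th0=np.radians(-26.4);th1=np.radians(44.5);n=20
t=np.linspace(th0,th1,n+1)
x=.1*np.sin(t);z=.1*np.cos(t)
for a,b in zip(np.diff(x)*1000,np.diff(z)*1000): print(round(a,1),round(-a*np.sin(np.radians(1.8)),2),round(b,1))
```

```text
5.6 -0.18 2.6
5.8 -0.18 2.2
5.9 -0.19 1.9
6.0 -0.19 1.5
6.1 -0.19 1.1
6.1 -0.19 0.7
6.2 -0.19 0.4
6.2 -0.19 -0.0
6.2 -0.19 -0.4
6.1 -0.19 -0.8
6.1 -0.19 -1.2
6.0 -0.19 -1.5
5.9 -0.18 -1.9
5.8 -0.18 -2.3
5.6 -0.18 -2.6
5.4 -0.17 -3.0
5.2 -0.16 -3.3
5.0 -0.16 -3.6
4.8 -0.15 -3.9
4.5 -0.14 -4.2
```

The gap is 0.452, or 39.8 mm, so the barrel is held. Now the first half of the arc.

```bash
python3 -m inch '0.0056 -0.0002 0.0026 0;0.0058 -0.0002 0.0022 0;0.0059 -0.0002 0.0019 0;0.006 -0.0002 0.0015 0;0.0061 -0.0002 0.0011 0;0.0061 -0.0002 0.0007 0;0.0062 -0.0002 0.0004 0;0.0062 -0.0002 0 0;0.0062 -0.0002 -0.0004 0;0.0061 -0.0002 -0.0008 0'
```

```text
clock: 5.45
ee_pos: [0.5319, -0.2468, 0.134]
ee_rot: [-90.0, -0.0, -1.8]
force: [-3.2, -1.0, 2.1]
finger_gap: 0.445
```

```bash
python3 -m inch '0.0061 -0.0002 -0.0012 0;0.006 -0.0002 -0.0015 0;0.0059 -0.0002 -0.0019 0;0.0058 -0.0002 -0.0023 0;0.0056 -0.0002 -0.0026 0;0.0054 -0.0002 -0.003 0;0.0052 -0.0002 -0.0033 0;0.005 -0.0002 -0.0036 0'
```

```text
clock: 6.25
ee_pos: [0.5763, -0.2483, 0.1141]
ee_rot: [-90.0, 0.0, -1.8]
force: [-4.2, -2.9, 2.3]
finger_gap: 0.452
```

```bash
python3 -m inch '0.0048 -0.0001 -0.0039 0;0.0045 -0.0001 -0.0042 0;0 0 0 0'; python3 -m inch '0.002 0 -0.002 0;0 0 0 0'; python3 -m inch '0.002 0 -0.002 0;0 0 0 0'
```

```text
clock: 6.55
ee_pos: [0.5855, -0.2486, 0.106]
ee_rot: [-90.0, 0.0, -1.8]
force: [-3.3, -2.1, 1.2]
finger_gap: 0.45
clock: 6.75
ee_pos: [0.5863, -0.2486, 0.1052]
ee_rot: [-90.0, 0.2, -1.9]
force: [-11.0, 0.1, 14.4]
finger_gap: 0.451
clock: 6.95
ee_pos: [0.5881, -0.2487, 0.1038]
ee_rot: [-89.9, 0.2, -1.9]
force: [-13.4, 0.1, 18.5]
finger_gap: 0.453
```

The force jumped to about 18 N, then about 23 N, at the expected stop position. Releasing and rising.

```bash
python3 -m inch '0 0 0 0;0 0 0 0;0 0 0 0;0 0 0 0;0 0 0 0;0 0 0 0' 100; python3 -m inch '0 0 0.02 0;0 0 0.03 0;0 0 0.04 0;0 0 0.04 0;-0.03 0.03 0.03 0;-0.04 0.03 0 0;-0.04 0.03 0 0;-0.04 0.03 0 0;0 0.05 0 0;0 0.05 0 0;0 0.05 0 0;0 0.05 0 0;0 0.05 0 0;0 0.05 0 0;0 0 0 0'
python3 - <<'E'
from h import *
import cv2
o=[]
for n,(x0,y0,x1,y1) in(("scene",(205,225,325,325)),("top",(315,185,420,260))):
    im=bot.read_camera(n);cv2.imwrite(f"pics/{n}3.png",im)
    o.append(cv2.resize(im[y0:y1,x0:x1],(400,333),interpolation=cv2.INTER_CUBIC))
    c=im[y0:y1,x0:x1].max(axis=2);k,l,s,ce=cv2.connectedComponentsWithStats((c<45).astype(np.uint8))
    print(n,[(s[i].tolist(),(ce[i]+[x0,y0]).round(1).tolist()) for i in range(1,k) if s[i,4]>40])
cv2.imwrite("pics/crop3.png",np.hstack(o))
E
```

```text
clock: 7.55
ee_pos: [0.5896, -0.2483, 0.1023]
ee_rot: [-90.0, -0.0, -1.8]
force: [-0.1, 0.5, 0.2]
finger_gap: 0.972
clock: 9.05
ee_pos: [0.4397, 0.1778, 0.2615]
ee_rot: [-89.8, -0.0, -1.3]
force: [-0.6, -0.5, -1.2]
finger_gap: 1.001
scene [([46, 49, 16, 8, 112], [258.7, 277.3])]
top [([49, 13, 14, 8, 105], [370.4, 201.5])]
```

View pics/crop3.png

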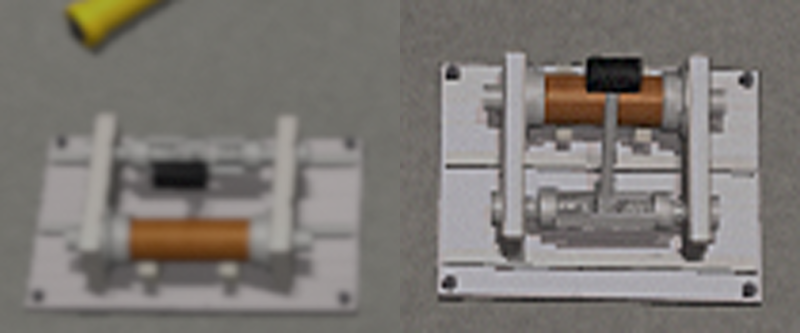

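View pics/scene3.png

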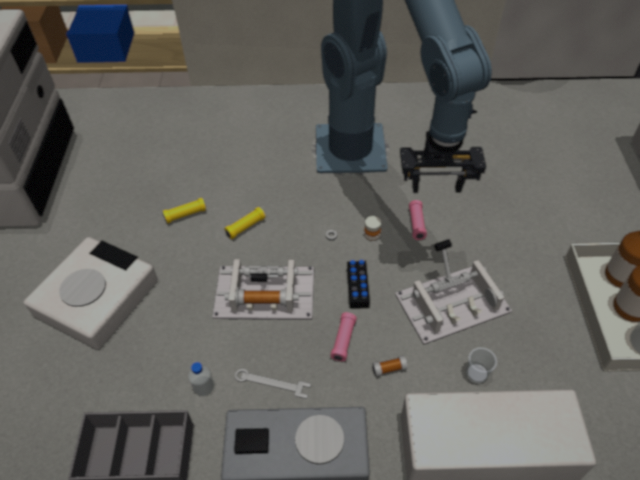

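The lever is over the column: grip at scene (259,277) / top (370,201). Both heads sit against the collars, and the column is still in the cradle. The spare grip is still at scene (443,245). I'll check the angle numerically.

Run:
```python
from h import *
import cv2
P,e=tri((258.7,277.3),(370.4,201.5));print(P,e)
d=P-[.5145,-.247,.055];print("lean",np.degrees(np.arctan2(d[0],d[2])),np.hypot(d[0],d[2]))
for l in(40,44.5):
    t=np.radians(l);X=np.array([.5145+.1*np.sin(t),P[1],.055+.1*np.cos(t)]);print(l,proj("scene",X),proj("top",X))
for n,(x0,y0,x1,y1) in(("scene",(430,236,458,256)),("top",(195,222,222,242))):
  for k in("0","3"):
    im=cv2.imread(f"pics/{n}{k}.png")[y0:y1,x0:x1].max(axis=2);N,l,s,c=cv2.connectedComponentsWithStats((im<45).astype(np.uint8))
    print(n,k,[(c[i]+[x0,y0]).round(1).tolist() for i in range(1,N) if s[i,4]>40])
im=cv2.imread("pics/top3.png")[190:245,325:412]
cv2.imwrite("pics/crop4.png",cv2.resize(im,(792,500),interpolation=cv2.INTER_CUBIC))
```

```text
[ 0.58673556 -0.24875218  0.12506532] 0.0018855054336665655
lean 45.873756023779734 0.10063362147286377
40 (np.float64(258.99992849840123), np.float64(273.00674834705944)) (np.float64(371.0619239634335), np.float64(203.59091809169587))
44.5 (np.float64(259.09044499000663), np.float64(276.27200147927744)) (np.float64(370.80936373767935), np.float64(202.09437499885166))
scene 0 [[442.6, 244.9]]
scene 3 [[441.9, 245.2]]
top 0 [[206.8, 231.6]]
top 3 [[215.7, 231.3]]
```

View pics/crop4.png

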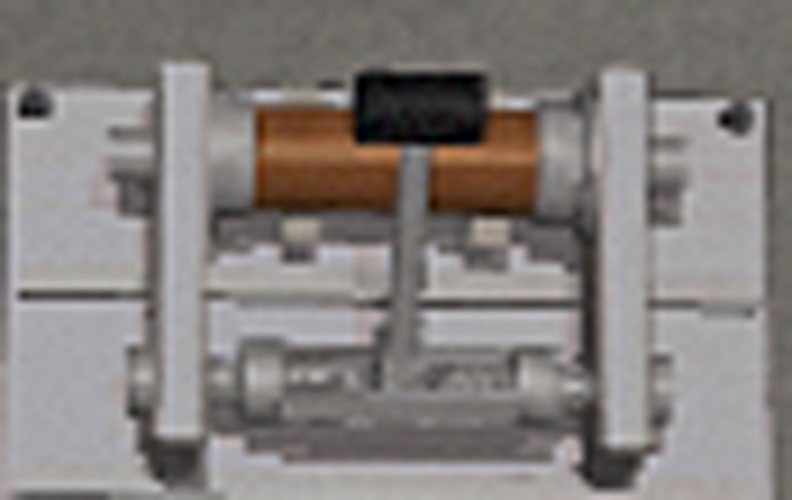

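The angle agrees with the stop. The spare grip's blob moved in the top view, from 206.8 to 215.7, while in the scene view it barely changed. The arm or its shadow may be in the top view there, so I'll look before handing in.

Run:
```python
import cv2,numpy as np
r=lambda p,x,y:cv2.resize(cv2.imread(p)[y:y+75,x:x+100],(400,300),interpolation=cv2.INTER_CUBIC)
cv2.imwrite("pics/crop5.png",np.vstack([np.hstack([r("pics/top0.png",155,180),r("pics/top3.png",155,180)]),np.hstack([r("pics/scene0.png",400,230),r("pics/scene3.png",400,230)])]))
```

```text
(no output)
```

View pics/crop5.png

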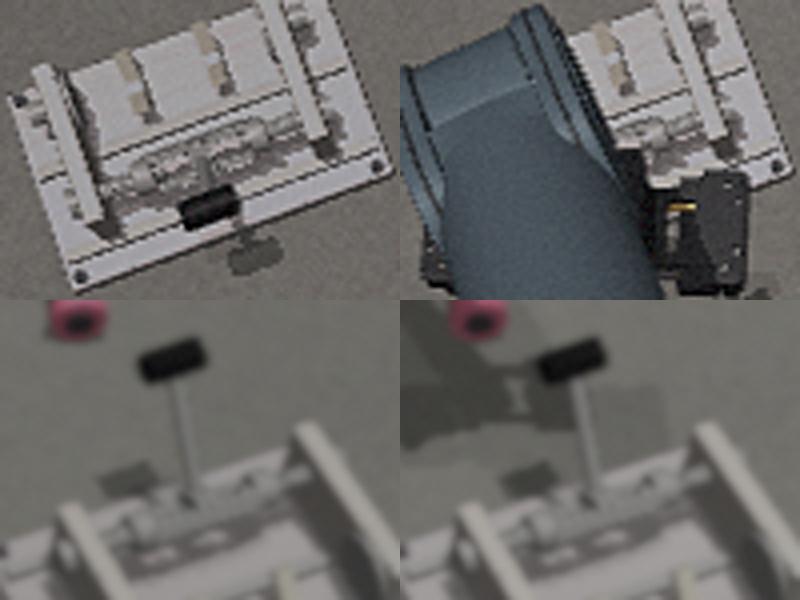

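In the top view the arm itself covers the spare grip. In the scene view the grip and lever are unchanged apart from shadow on the bench behind them, so the spare has not moved.

Run:
```python
from cell import bot
s=bot.get_state();print(s["clock"],s["force"],s["ee_pos"]);print(bot.hand_in())
```

```text
9.15 [-0.39395183 -0.42877634  0.06450284] [0.44036428 0.17133389 0.26118438]
the job is handed in; nothing more can be done
None
```

The turnbuckle of the holder with the amber column is swung over to its stop and released, and I handed the job in at 9.15 s. I gripped the T-grip by its end faces, followed the arc until the force rose to about 23 N at the stop, then let go and moved the arm clear.

**Last checks:**
- **Lever angle:** it leans about 45.9° to +x, against 44.5° at the stop, which is within measuring error.
- **Column and heads:** both white heads look seated against the collars, and the column is still in its cradle.
- **Robot:** it touches nothing.
- **Disagreement:** the spare grip's blob shifted about 9 px in the top view, because the arm covered it there. The scene view, which sees it clearly, shows the grip and lever unmoved (0.7 px shift at most, with arm shadow beside it).

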